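# Reset the capping station through its shuttered key well

## Task

On the reset box with the orange shutter, push the shutter fully open by its lip, reach a fingertip down into the well and press the sunken orange key all the way down, keeping it down for a good second. Then let the key come up and push the shutter fully shut again. Only push and press with the fingers: do not pinch the lip, and leave the blue box, the jars and the screwdriver as they are.

Things in the scene. Friction and masses are not known exactly. Their poses are not given: they have to be found in the camera images.
- orange_unit: reset box to be worked: fixed grey metal box, 160 mm (own x, -75 to +85) by 110 (y) by 60 high, two round gauges on its front (-x) face, orange stripes on top. Origin on the table, z up, x roughly away from the robot (yaw within 0.4 rad). On top, two aluminium guide rails along x, 4 mm wide, 5 mm high, at y = +/-34 mm, and the orange shutter between them
- orange_shutter (a joint): the orange shutter: plate 50 mm (x) by 62 (y) by 4 thick on the box top (top face 64 mm above the table), slides along the box's +x with about 1.5 N friction and stays where left. 0 = closed (centred over the well), 0.048 m = fully open (well clear). An upright lip stands at its far (+x) edge. Starts within 6 mm of closed.
- orange_key (a joint): the sunken orange key, top face 26 by 40 mm: sprung, 0 = up, 0.005 m = fully pressed; starts to move at 2 N, 6 N fully down, springs back when let go
- orange_lip (a point): centre of the top edge of the orange shutter's lip, 80 mm above the table; the lip is 8 mm thick along the unit's x, 40 mm along y and stands 16 mm above the shutter plate. With the shutter closed this point is at own (-16, 0) mm of the unit, fully open at (+32, 0) mm
- orange_well (a point): centre of the mouth of the orange box's well, in the box top 60 mm above the table, at own (-35, 0) mm of the box. The well is rectangular, 34 mm along the box's x by 48 mm along its y, with upright walls; the key's top lies 22 mm below the mouth, the floor 36 mm. The shutter covers it at first
- orange_keytop (a point): centre of the top face of the orange key, down in the well at own (-35, 0) mm of the unit; moves with the key
- blue_unit: the other reset box, to be left alone: fixed grey metal box, 160 mm (own x, -75 to +85) by 110 (y) by 60 high, two round gauges on its front (-x) face, blue stripes on top. Origin on the table, z up, x roughly away from the robot (yaw within 0.4 rad). On top, two aluminium guide rails along x, 4 mm wide, 5 mm high, at y = +/-34 mm, and the blue shutter between them
- blue_shutter (a joint): the blue shutter: plate 50 mm (x) by 62 (y) by 4 thick on the box top (top face 64 mm above the table), slides along the box's +x with about 1.5 N friction and stays where left. 0 = closed (centred over the well), 0.048 m = fully open (well clear). An upright lip stands at its far (+x) edge. To be left alone.
- blue_key (a joint): the sunken blue key, top face 26 by 40 mm: sprung, 0 = up, 0.005 m = fully pressed; starts to move at 2 N, 6 N fully down, springs back when let go
- blue_lip (a point): centre of the top edge of the blue shutter's lip, 80 mm above the table; the lip is 8 mm thick along the unit's x, 40 mm along y and stands 16 mm above the shutter plate. With the shutter closed this point is at own (-16, 0) mm of the unit, fully open at (+32, 0) mm
- orange_lip_near: near (-x) half of the orange lip's thickness, 4 mm by 40 by 16 mm: its outer face is the one to push for opening. Origin at the centre of its underside, on the plate
- orange_lip_far: far (+x) half of the orange lip's thickness, 4 mm by 40 by 16 mm: its outer face is the one to push for closing. Origin at the centre of its underside, on the plate
- white_jar: loose white plastic jar, 40 mm across, 50 mm high, upright on the table, to be left alone. Origin at the centre of its underside
- amber_jar: loose amber jar with a black cap, 40 mm across, 50 mm high, upright on the table, to be left alone. Origin at the centre of its underside
- driver: loose screwdriver with a green handle, 170 mm long, lying on the table, to be left alone. Origin near the middle of its length, x along it towards the tip
Things that resemble listed ones, but are neither listed nor needed, are in the scene too. Leave any red look-alike of the orange_unit alone.

How it is judged (in metres and radians):
On the way, in this order (a step that is already met when the one before it is completed fails the run):
1. the orange shutter is pushed open (at least 43 of its 48 mm) (value of joint orange_shutter above 0.043 m), for 0.2 s.
2. the orange key is pressed down (at least 4 of its 5 mm) by the fingers and kept down for 0.8 s (value of joint orange_key above 0.004 m and contact force between the fingers and orange_key above 1 N), for 0.8 s.
3. the key is up again and the orange shutter is shut (within 5 mm) (value of joint orange_shutter below 0.005 m and value of joint orange_key below 0.0015 m), for 0.2 s.
At the end, for the whole second after the job is handed in: The orange shutter is within 5 mm of closed and still, the orange key is up (within 1.5 mm), the jars and the screwdriver are within 15 mm of where they stood, the blue shutter is within 5 mm of its start and the blue key is not pressed (all of step 3 and velocity of joint orange_shutter below 0.01 m/s and distance of each of white_jar, amber_jar, driver from where it was at the start of the episode below 0.015 m and distance of blue_lip from where it was at the start of the episode below 0.005 m and value of joint blue_key below 0.002 m); the robot touches nothing.
It fails at once if the orange lip is pinched: both of its faces pushed by the fingers at once (over 3 N each) (contact force between the fingers and orange_lip_near above 3 N and contact force between the fingers and orange_lip_far above 3 N).
It fails at once if a jar or the screwdriver is shifted or lifted by more than 15 mm (not (distance of white_jar from where it was at the start of the episode below 0.015 m) or not (distance of amber_jar from where it was at the start of the episode below 0.015 m) or not (distance of driver from where it was at the start of the episode below 0.015 m)).
It fails at once if a jar is tipped (angle between any of white_jar, amber_jar's own z axis and vertical above 0.4 rad).
It fails at once if the blue box is worked: its shutter moved over 5 mm or its key pressed over 2 mm (not (distance of blue_lip from where it was at the start of the episode below 0.005 m) or not (value of joint blue_key below 0.002 m)).
It also fails if it takes over 42 s, if anything falls off the work surface, if the arm or the gripper's body presses on something with over 40 N, if the wrist force passes 120 N, or if a joint passes its speed limit or range.

## Robot

A 6-joint arm with a two-finger parallel gripper is mounted at the origin on the work surface. World frame = base frame: x ahead of the robot, y to its left, z up, the work surface at z = 0. Lengths are in mm, angles in rad, forces in N, time in s.
With the tool pointing down it reaches from about 400 to 925 mm from the base axis. Payload 12.5 kg.
Tool frame: the origin (TCP) lies midway between the tips of the shut fingers; the grasp point (between the pads) lies 19 mm behind it; z points along the fingers, y is the direction in which the jaws open and shut (so a half turn about z gives the same grasp; the last joint's range is limited). The gripper opens to 95 mm and grips with 3 to 60 N. Pads are 20 mm wide; open, the fingers measure 119 mm over their backs; the gripper's body (75 mm by 180 mm) begins 59 mm behind the grasp point.
Start: joints at [-1.338, 0.491, 1.559, -0, 1.092, -0.106], TCP at [207.746, -589.482, 214.661] pointing down, gripper open.
Joint ranges: [-3.1, 3.1], [-0.84, 2.19], [0.05, 2.79], [-1.13, 4.28], [0.06, 2.93], [-2.69, 2.69]. Speed limits (rad/s): [2.22, 2.22, 2.79, 3.14, 3.14, 3.14].

## Interface

Orientations are given as [roll, pitch, yaw] about the fixed x, y, z axes, in that order (R = Rz(yaw) Ry(pitch) Rx(roll)).
In Python, from cell import env gives the robot as it stands.
- The arm moves only by the tool arm_command, never from a script. Its argument "steps" is a list of rows, each an object of numbers: "dx", "dy", "dz": the shift along the tool's x, y, z as a fraction of full scale; "rx", "ry", "rz": the turn, a rotation vector about the tool's x, y, z as a fraction of full scale; "claw": the gripper command: -1 is fully open, 1 is shut, values between are in proportion. In form: [{"dx": .., "dy": .., "dz": .., "rx": .., "ry": .., "rz": .., "claw": ..}, ...]. A call has 1 to 10 rows; each row shifts and turns the pose as measured when the row begins, along the tool's axes as they then stand; what a row does not reach is not made up. Full scale, the value 1, is 0.8 m for a shift and 90 degrees for a turn. A row lasts 1/8 s, in which the tool goes at most 62.5 mm and 10.7 degrees, less where a joint would pass 70% of its speed; a pose out of reach is approached as far as the arm can. A call with a number of a shift or a turn outside -1 to 1 is refused whole. A call with a gripper value outside its range is refused whole. The fingers move at their own pace and stop on an object; the grip force is fixed at half the most. Time passes only in rows, so rows that do not move let the fingers close. It gives the time, the measured TCP pose, the force and the opening at its end, in the units of the state.
- env.state(): the state, without advancing time (a new reading comes with each control period).
- env.read_camera(name): name is "scene" or "top" or "wrist"; returns (picture, depth): 420x560x3 uint8, red, green, blue; 420x560 float32, mm along the optical axis (not along the pixel's ray), 0 where there is no reading.
- env.get_calibration(name): a dict with "vfov" (degrees; the focal length in pixels is half the picture's height over the tangent of half this angle, whatever the lens; pixels are square), "cx", "cy" (the principal point, pixels), "k1" (the pictures are not rectified: a ray, as slopes to the right and down, at radius r is drawn at 1 + k1 r^2 times it, then the intrinsics apply), "xyz" and "attitude" of the camera in the world. Camera axes: x right, y up, looking along -z (the intrinsics and any distortion apply to the point x, -y, -z); pixel columns grow to the right and rows downward; lengths in mm; the calibration is good to about 2 mm. A picture is of the moment at which its call begins: read the wrist's pose just before it. get_calibration takes no time and is no camera call; for the wrist camera it gives the pose at the moment of the call.
- env.job_done(): hands the job in, once; it reports no verdict.
The state is a dict: "t": time; "joints": joint angles; "qvel": joint speeds; "tau": joint torques, N m; "eef_pos": TCP position; "tcp_rot": TCP orientation; "ft_force": force on the tool from outside, world axes, zero at the start; "moment": the same for the moment, N m; "opening": opening from 0.0 (shut) to 1.0 (fully open).
Only numpy, scipy, OpenCV 4.12 (cv2) and the standard library are available. Lean on these libraries where they do the work, as an engineer would, in place of code of your own. Each camera call takes 0.05 s, during which the arm holds its last target.

## Working session

There is one attempt and no reset: what is moved stays moved. The work goes in short steps, Python scripts to look and compute and a tool call to move; the robot and the scene stay as the last step left them, time stands still between calls to the robot, and variables do not carry over. Pictures are saved under pics/ and viewed, and the job is handed in when it is done.

Besides the shell and the picture viewer there is one more tool, called after "Emit:" in YAML: its name, and indented under it one key for each argument. arm_command: Moves the arm, as the interface text tells. Its arguments: {"type":"object","properties":{"steps":{"type":"array","items":{"type":"object","properties":{"dx":{"type":"number"},"dy":{"type":"number"},"dz":{"type":"number"},"rx":{"type":"number"},"ry":{"type":"number"},"rz":{"type":"number"},"claw":{"type":"number"}}}}},"required":["steps"]}

```bash
mkdir -p pics; ls; python3 - <<'E'
from cell import env
import cv2
print(env.state())
for n in("scene","top"):
    p,d=env.read_camera(n); cv2.imwrite(f"pics/{n}0.png",p[:,:,::-1]); print(n,env.get_calibration(n))
    import numpy as np; np.savez(f"{n}0.npz",p=p,d=d)
E
```

```text
pics
{'t': 0.0, 'joints': array([-1.33759799e+00,  4.91533579e-01,  1.55948590e+00,  3.44472490e-05,
        1.09166542e+00, -1.05562413e-01]), 'qvel': array([-0.00081063, -0.00273114,  0.00179442, -0.00158451, -0.00077011,
        0.00082239]), 'tau': array([-5.80892847e-04, -6.12641287e+01, -2.58176762e+01,  6.91941823e-02,
        4.82332322e-02, -1.70655358e-04]), 'eef_pos': array([ 207.69190046, -589.2144377 ,  214.06533139]), 'tcp_rot': array([-3.14050971e+00, -1.45466849e-04,  3.38744778e-01]), 'ft_force': array([ 0.8655966 , -0.11891634, -0.20113378]), 'moment': array([ 0.02220085, -0.03271684,  0.00643974]), 'opening': 0.9995079498975524}
scene {'vfov': 47.81993893072615, 'cx': 272.1563124205078, 'cy': 210.62437588094036, 'k1': 1.494767569027429e-05, 'xyz': array([1195.48203132, -120.63583819,  875.45156498]), 'attitude': array([ 0.73197507, -0.00488389,  1.39777131])}
top {'vfov': 43.50384020648404, 'cx': 279.3080665247423, 'cy': 210.95063079300738, 'k1': -0.18810797629563616, 'xyz': array([ 400.66564821,   -8.28328658, 1532.28093   ]), 'attitude': array([ 0.08563526,  0.02226552, -1.57469497])}
```

View pics/scene0.png

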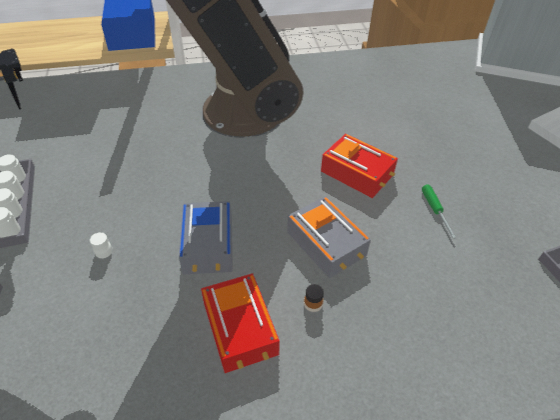

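View pics/top0.png

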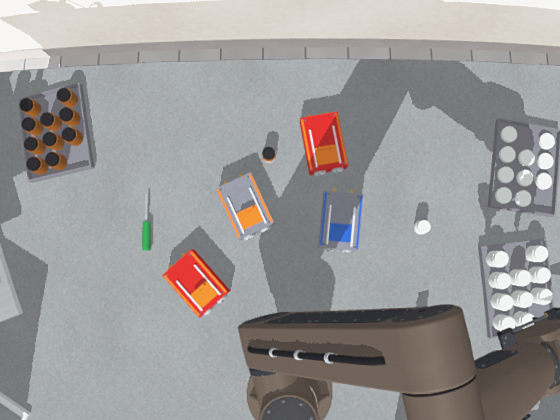

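Scene/top views: the grey box with orange stripes and shutter is at top (245,206) and scene (328,232). It is the only grey box with orange, so it is the target. The red boxes at top (325,143) and (197,283) are look-alikes, and blue is at (342,220). I'll enlarge to confirm.

```bash
cat > h.py <<'E'
import numpy as np, cv2
from scipy.spatial.transform import Rotation as R
def world(c,u,v,depth=None,z=None):
    f=210/np.tan(np.radians(c['vfov'])/2)
    x,y=(u-c['cx'])/f,(v-c['cy'])/f
    xd,yd=x,y
    for _ in range(30):
        s=1+c['k1']*(x*x+y*y); x,y=xd/s,yd/s
    Rm=R.from_euler('xyz',c['attitude']).as_matrix()
    d=Rm@np.array([x,-y,-1.]); o=np.array(c['xyz'])
    if z is not None: return o+d*(z-o[2])/d[2]
    return o+d*depth
def proj(c,P):
    f=210/np.tan(np.radians(c['vfov'])/2)
    Rm=R.from_euler('xyz',c['attitude']).as_matrix()
    q=(np.atleast_2d(P)-c['xyz'])@Rm
    x,y=q[:,0]/-q[:,2],-q[:,1]/-q[:,2]
    s=1+c['k1']*(x*x+y*y)
    return np.c_[x*s*f+c['cx'],y*s*f+c['cy']]
E
python3 - <<'E'
import numpy as np,cv2
a=np.load('top0.npz')['p'];b=np.load('scene0.npz')['p']
A=cv2.resize(a[165:245,205:285],None,fx=7,fy=7,interpolation=3)
B=cv2.resize(b[190:280,280:380],None,fx=7,fy=7,interpolation=3)
cv2.imwrite('pics/cA.png',A[:,:,::-1]);cv2.imwrite('pics/cB.png',B[:,:,::-1])
E
```

```text
(no output)
```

View pics/cA.png

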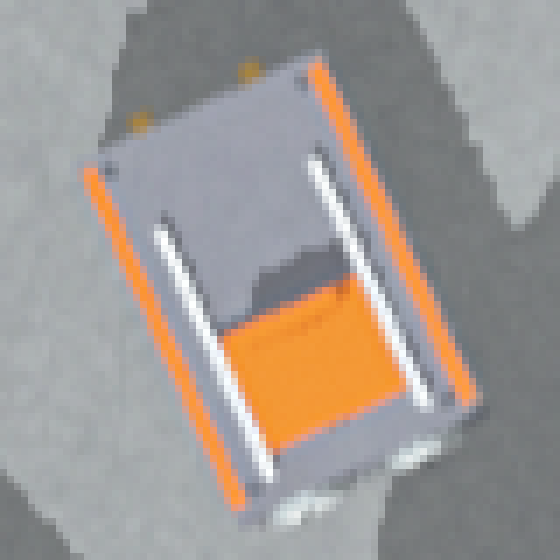

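View pics/cB.png

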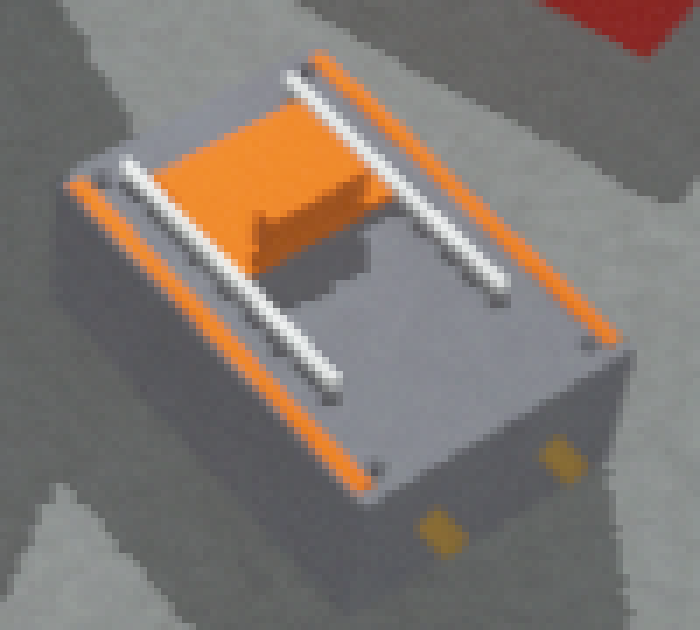

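```bash
python3 - <<'E'
from cell import env
import numpy as np
from h import *
ct=env.get_calibration('top');cs=env.get_calibration('scene')
off=np.array([205,165])
own=np.array([[85,55],[85,-55],[-75,-55],[-75,55]])
def fit(W):
    m=own.mean(0);w=W.mean(0);H=(own-m).T@(W-w)
    U,S,V=np.linalg.svd(H);Rm=V.T@np.diag([1,np.linalg.det(V.T@U.T)])@U.T
    t=w-Rm@m;print(t,np.arctan2(Rm[1,0],Rm[0,0]),np.round((own@Rm.T+t-W),1).tolist())
W=[world(ct,*(np.array(p)/7+off-.5+.07),z=60)[:2] for p in [(90,155),(322,50),(482,397),(243,525)]]
fit(np.array(W))
W=[world(cs,*(np.array(p)/7+[280,190]-.5+.07),z=60)[:2] for p in [(362,503),(632,350),(313,48),(62,180)]]
fit(np.array(W))
c=env.get_calibration('wrist');print(c)
E
```

```text
[540.9571759  118.31709061] 0.42529736951331054 [[-1.5, 4.2], [1.8, -1.8], [-2.9, -3.3], [2.6, 0.9]]
[539.8474305  122.24087068] 0.4325867762930162 [[-43.6, 100.1], [45.4, -98.4], [44.3, -98.7], [-46.2, 97.0]]
{'vfov': 67.0266743546882, 'cx': 279.5342366441096, 'cy': 212.61400211420653, 'k1': -0.05228879557612175, 'xyz': array([ 279.2540612 , -565.40887888,  383.06396299]), 'attitude': array([-0.27422288,  0.00244686, -1.23089971])}
```

Emit:
arm_command:
  steps:
    - {"dx": 0.055,"dy": -0.028,"claw": 1}
    - {"dx": 0.055,"dy": -0.028,"claw": 1}
    - {"dx": 0.055,"dy": -0.028,"claw": 1}
    - {"dx": 0.055,"dy": -0.028,"claw": 1}
    - {"dx": 0.055,"dy": -0.028,"claw": 1}
    - {"dx": 0.055,"dy": -0.028,"claw": 1}
    - {"dx": 0.055,"dy": -0.028,"claw": 1}
    - {"dx": 0.055,"dy": -0.028,"claw": 1}
    - {"dx": 0.055,"dy": -0.028,"claw": 1}
    - {"dx": 0.055,"dy": -0.028,"claw": 1}

```text
$.steps[0]: bad value
```

Emit:
arm_command:
  steps:
    - {"dx": 0.055,"dy": -0.028,"dz": 0,"rx": 0,"ry": 0,"rz": 0,"claw": 1}
    - {"dx": 0.055,"dy": -0.028,"dz": 0,"rx": 0,"ry": 0,"rz": 0,"claw": 1}
    - {"dx": 0.055,"dy": -0.028,"dz": 0,"rx": 0,"ry": 0,"rz": 0,"claw": 1}
    - {"dx": 0.055,"dy": -0.028,"dz": 0,"rx": 0,"ry": 0,"rz": 0,"claw": 1}
    - {"dx": 0.055,"dy": -0.028,"dz": 0,"rx": 0,"ry": 0,"rz": 0,"claw": 1}
    - {"dx": 0.055,"dy": -0.028,"dz": 0,"rx": 0,"ry": 0,"rz": 0,"claw": 1}
    - {"dx": 0.055,"dy": -0.028,"dz": 0,"rx": 0,"ry": 0,"rz": 0,"claw": 1}
    - {"dx": 0.055,"dy": -0.028,"dz": 0,"rx": 0,"ry": 0,"rz": 0,"claw": 1}
    - {"dx": 0.055,"dy": -0.028,"dz": 0,"rx": 0,"ry": 0,"rz": 0,"claw": 1}
    - {"dx": 0.055,"dy": -0.028,"dz": 0,"rx": 0,"ry": 0,"rz": 0,"claw": 1}

```text
t: 1.35
eef_pos: [556.2, -222.6, 211.7]
tcp_rot: [-3.136, 0.001, 0.333]
ft_force: [-0.0, -0.6, 0.6]
opening: 0.026
```

Emit:
arm_command:
  steps:
    - {"dx": 0.008,"dy": -0.058,"dz": 0,"rx": 0,"ry": 0,"rz": -0.01,"claw": 1}
    - {"dx": 0.008,"dy": -0.058,"dz": 0,"rx": 0,"ry": 0,"rz": -0.01,"claw": 1}
    - {"dx": 0.008,"dy": -0.058,"dz": 0,"rx": 0,"ry": 0,"rz": -0.01,"claw": 1}
    - {"dx": 0.008,"dy": -0.058,"dz": 0,"rx": 0,"ry": 0,"rz": -0.01,"claw": 1}
    - {"dx": 0.008,"dy": -0.058,"dz": 0,"rx": 0,"ry": 0,"rz": -0.01,"claw": 1}
    - {"dx": 0.008,"dy": -0.058,"dz": 0,"rx": 0,"ry": 0,"rz": 0,"claw": 1}
    - {"dx": 0.008,"dy": -0.058,"dz": 0,"rx": 0,"ry": 0,"rz": 0,"claw": 1}
    - {"dx": 0,"dy": 0,"dz": 0,"rx": 0,"ry": 0,"rz": 0,"claw": 1}

```text
t: 2.35
eef_pos: [474.8, 108.0, 211.1]
tcp_rot: [-3.134, 0.004, 0.418]
ft_force: [0.3, -1.2, 1.0]
opening: 0.005
```

```bash
python3 - <<'E'
from cell import env
import numpy as np,cv2
from h import *
c=env.get_calibration('wrist');s=env.state();p,d=env.read_camera('wrist')
np.savez('w1.npz',p=p,d=d,**{k:np.array(v) for k,v in c.items()})
print(s['eef_pos'],s['tcp_rot'],s['ft_force'],c)
cv2.imwrite('pics/w1.png',p[:,:,::-1])
E
```

```text
[474.81262672 107.96184119 211.07213311] [-3.13371452  0.00370884  0.41808125] [ 0.2885071  -1.16622113  0.95481013] {'vfov': 67.0266743546882, 'cx': 279.5342366441096, 'cy': 212.61400211420653, 'k1': -0.05228879557612175, 'xyz': array([545.22422387, 136.59216055, 379.70639485]), 'attitude': array([-0.27794301,  0.00950725, -1.15167526])}
```

View pics/w1.png

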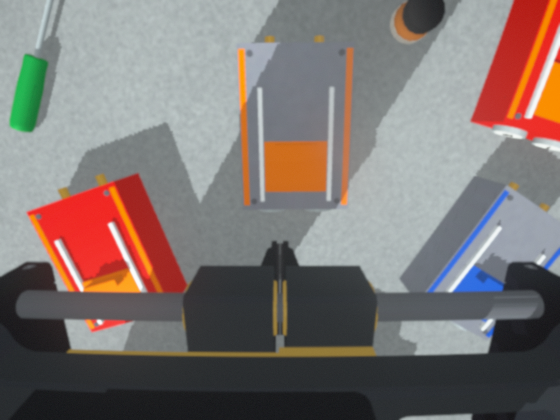

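```bash
python3 - <<'E'
import numpy as np,cv2
a=np.load('w1.npz')['p']
A=cv2.resize(a[25:225,215:375],None,fx=3.75,fy=3,interpolation=3)
A=cv2.resize(a[30:130,220:370],None,fx=5,fy=5,interpolation=3)
B=cv2.resize(a[125:225,220:370],None,fx=5,fy=5,interpolation=3)
cv2.imwrite('pics/w1a.png',A[:,:,::-1]);cv2.imwrite('pics/w1b.png',B[:,:,::-1])
E
```

```text
(no output)
```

View pics/w1a.png

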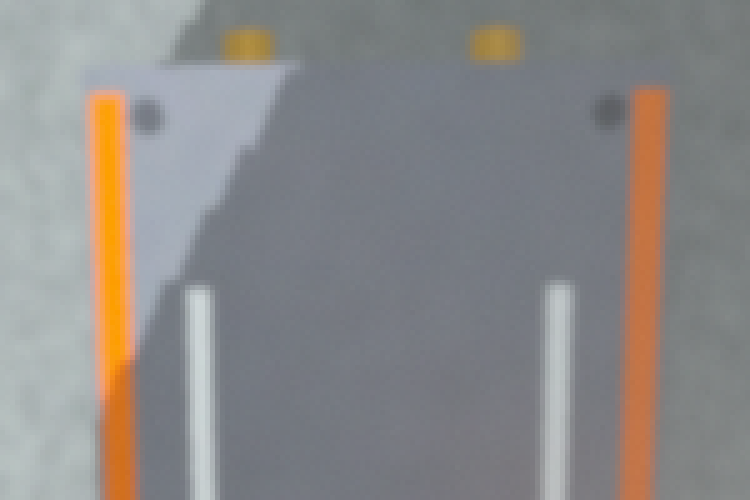

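View pics/w1b.png

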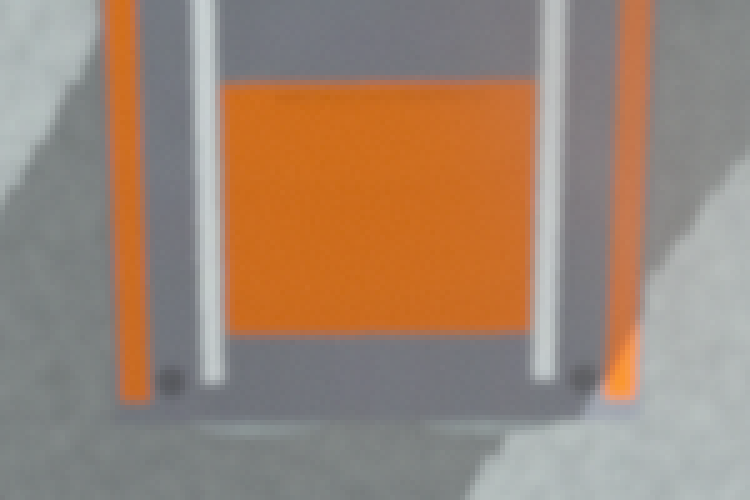

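```bash
python3 - <<'E'
import numpy as np
from h import *
w=np.load('w1.npz');c={k:w[k] for k in('vfov','cx','cy','k1','xyz','attitude')}
own=np.array([[85,55],[85,-55],[-75,-55],[-75,55]])
px=lambda p,o:np.array(p)/5+o-.4
a=(220,30);b=(220,125)
W=np.array([world(c,*px(p,o),z=60)[:2] for p,o in [((86,64),a),((672,62),a),((640,420),b),((118,422),b)]])
m=own.mean(0);ww=W.mean(0);U,S,V=np.linalg.svd((own-m).T@(W-ww));Rm=V.T@U.T;t=ww-Rm@m
print(t,np.arctan2(Rm[1,0],Rm[0,0]),(own@Rm.T+t-W).round(1).tolist())
for p in [(378,333),(378,82)]:
    print((world(c,*px(p,b),z=64)[:2]-t)@Rm)
for o in [(-35,0),(-16,0),(32,0)]: print(o,Rm@o+t)
# depth check at box top
d=w['d'];print(world(c,295,80,depth=d[80,295]),world(c,295,165,depth=d[165,295]))
E
```

```text
[539.06914595 120.07657955] 0.42910594131714735 [[-0.3, 0.7], [1.0, -0.7], [-0.0, -0.3], [-0.7, 0.3]]
[-55.08100627   0.22125628]
[-5.1012434   0.36228542]
(-35, 0) [507.24231269 105.5145507 ]
(-16, 0) [524.51973646 113.41965208]
(32, 0) [568.16796494 133.3904345 ]
[585.68009972 141.92567913  59.24380976] [512.86291606 108.60218808  63.18448983]
```

Emit:
arm_command:
  steps:
    - {"dx": 0.033,"dy": 0.019,"dz": 0,"rx": 0,"ry": 0,"rz": -0.007,"claw": 1}
    - {"dx": 0,"dy": 0,"dz": 0.06,"rx": 0,"ry": 0,"rz": 0,"claw": 1}
    - {"dx": 0,"dy": 0,"dz": 0.06,"rx": 0,"ry": 0,"rz": 0,"claw": 1}
    - {"dx": 0,"dy": 0,"dz": 0.03,"rx": 0,"ry": 0,"rz": 0,"claw": 1}
    - {"dx": 0,"dy": 0,"dz": 0,"rx": 0,"ry": 0,"rz": 0,"claw": 1}

```text
t: 3.02
eef_pos: [508.4, 99.3, 87.5]
tcp_rot: [-3.135, 0.002, 0.424]
ft_force: [0.5, 0.6, 0.1]
opening: 0.005
```

Emit:
arm_command:
  steps:
    - {"dx": 0,"dy": -0.0075,"dz": 0.01,"rx": 0,"ry": 0,"rz": -0.003,"claw": 1}
    - {"dx": 0,"dy": 0,"dz": 0.01,"rx": 0,"ry": 0,"rz": 0,"claw": 1}
    - {"dx": 0,"dy": 0,"dz": 0,"rx": 0,"ry": 0,"rz": 0,"claw": 1}

```text
t: 3.4
eef_pos: [507.0, 104.4, 72.6]
tcp_rot: [-3.136, -0.001, 0.428]
ft_force: [-0.4, -0.3, 0.5]
opening: 0.008
```

```bash
cat > own.py <<'E'
from cell import env
import numpy as np
s=env.state();d=s['eef_pos'][:2]-[539.07,120.08];c,n=np.cos(.429),np.sin(.429)
print('t',s['t'],'own',(d@[c,n]).round(1),(d@[-n,c]).round(1),'z',s['eef_pos'][2].round(1),'rot',s['tcp_rot'].round(4),'f_own',(s['ft_force'][:2]@[c,n]).round(1),(s['ft_force'][:2]@[-n,c]).round(1),s['ft_force'][2].round(1))
E
python3 own.py
```

```text
t 3.4 own -35.7 -1.0 z 72.6 rot [-3.1365e+00 -1.1000e-03  4.2810e-01] f_own -0.4 -0.1 0.5
```

Emit:
arm_command:
  steps:
    - {"dx": 0.01,"dy": 0,"dz": 0.002,"rx": 0,"ry": 0,"rz": 0,"claw": 1}
    - {"dx": 0.01,"dy": 0,"dz": 0,"rx": 0,"ry": 0,"rz": 0,"claw": 1}
    - {"dx": 0.01,"dy": 0,"dz": 0,"rx": 0,"ry": 0,"rz": 0,"claw": 1}
    - {"dx": 0.01,"dy": 0,"dz": 0,"rx": 0,"ry": 0,"rz": 0,"claw": 1}
    - {"dx": 0.01,"dy": 0,"dz": 0,"rx": 0,"ry": 0,"rz": 0,"claw": 1}

```text
t: 4.03
eef_pos: [545.6, 122.0, 71.7]
tcp_rot: [-3.137, -0.001, 0.428]
ft_force: [-1.4, -1.6, 0.1]
opening: 0.008
```

```bash
python3 own.py
```

```text
t 4.025 own 6.7 -1.0 z 71.7 rot [-3.1366e+00 -7.0000e-04  4.2850e-01] f_own -2.0 -0.9 0.1
```

Pushing with about 2 N. I'll continue in small steps to the stop.

Emit:
arm_command:
  steps:
    - {"dx": 0.007,"dy": 0,"dz": 0,"rx": 0,"ry": 0,"rz": 0,"claw": 1}
    - {"dx": 0.004,"dy": 0,"dz": 0,"rx": 0,"ry": 0,"rz": 0,"claw": 1}
    - {"dx": 0.004,"dy": 0,"dz": 0,"rx": 0,"ry": 0,"rz": 0,"claw": 1}
    - {"dx": 0.003,"dy": 0,"dz": 0,"rx": 0,"ry": 0,"rz": 0,"claw": 1}

```text
t: 4.53
eef_pos: [555.5, 126.7, 71.5]
tcp_rot: [-3.135, 0.01, 0.43]
ft_force: [-13.5, -10.4, 11.6]
opening: 0.006
```

```bash
python3 own.py
```

```text
t 4.525 own 17.7 -0.8 z 71.5 rot [-3.1353  0.0102  0.4298] f_own -16.6 -3.8 11.6
```

Emit:
arm_command:
  steps:
    - {"dx": -0.012,"dy": 0,"dz": 0,"rx": 0,"ry": 0,"rz": 0,"claw": 1}
    - {"dx": -0.04,"dy": 0,"dz": -0.04,"rx": 0,"ry": 0,"rz": 0,"claw": 1}
    - {"dx": -0.05,"dy": 0,"dz": -0.04,"rx": 0,"ry": 0,"rz": 0,"claw": 1}
    - {"dx": 0,"dy": 0,"dz": 0,"rx": 0,"ry": 0,"rz": 0,"claw": 1}

```text
t: 5.03
eef_pos: [480.4, 91.9, 137.8]
tcp_rot: [-3.136, 0.008, 0.429]
ft_force: [-0.2, -0.2, -0.5]
opening: 0.005
```

```bash
python3 own.py; python3 - <<'E'
from cell import env
import numpy as np,cv2
from h import *
c=env.get_calibration('wrist');p,d=env.read_camera('wrist')
np.savez('w2.npz',p=p,d=d,**{k:np.array(v) for k,v in c.items()})
cv2.imwrite('pics/w2.png',p[:,:,::-1])
E
```

```text
t 5.025 own -65.1 -1.2 z 137.8 rot [-3.1358  0.0075  0.4295] f_own -0.2 -0.1 -0.5
```

View pics/w2.png

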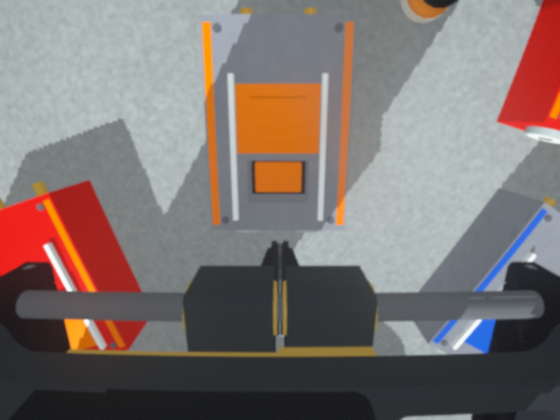

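The shutter is open, with its near edge at about row 155. The well is at cols 252–305, rows 160–195, with the key visible around (279,177).

```bash
python3 - <<'E'
import numpy as np,cv2
from h import *
w=np.load('w2.npz');c={k:w[k] for k in('vfov','cx','cy','k1','xyz','attitude')}
A=cv2.resize(w['p'][140:240,205:355],None,fx=5,fy=5,interpolation=3)
cv2.imwrite('pics/w2a.png',A[:,:,::-1])
cs,n=np.cos(.429),np.sin(.429);Rm=np.array([[cs,-n],[n,cs]]);t=np.array([539.07,120.08])
for x,y,z in [(-52,-24,60),(-52,24,60),(-18,24,60),(-18,-24,60),(-75,55,60),(-75,-55,60),(-48,20,38),(-22,-20,38)]:
    print((x,y,z),((proj(c,[*(Rm@[x,y]+t),z])[0]-[205,140]+.4)*5).round(0))
E
```

```text
(-52, -24, 60) [515. 319.]
(-52, 24, 60) [216. 318.]
(-18, 24, 60) [210. 105.]
(-18, -24, 60) [521. 106.]
(-75, 55, 60) [ 32. 453.]
(-75, -55, 60) [700. 455.]
(-48, 20, 38) [251. 264.]
(-22, -20, 38) [486. 114.]
```

View pics/w2a.png

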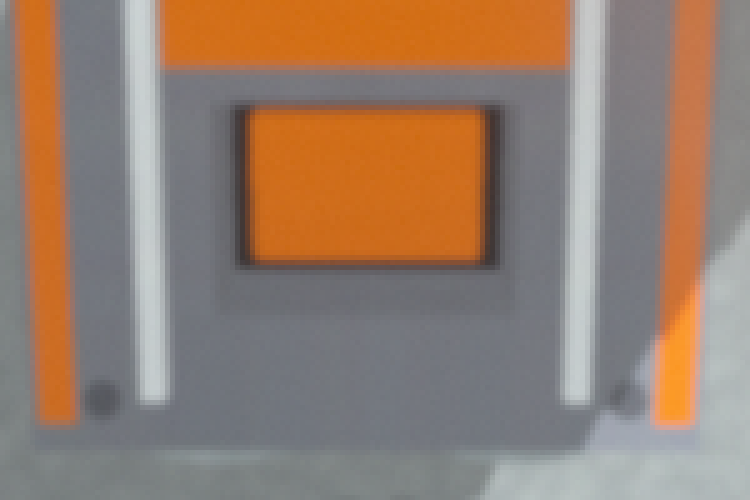

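Emit:
arm_command:
  steps:
    - {"dx": 0.0375,"dy": -0.0015,"dz": 0.03,"rx": 0,"ry": 0,"rz": 0,"claw": 1}
    - {"dx": 0,"dy": 0,"dz": 0.04,"rx": 0,"ry": 0,"rz": 0,"claw": 1}
    - {"dx": 0,"dy": 0,"dz": 0,"rx": 0,"ry": 0,"rz": 0,"claw": 1}

```text
t: 5.45
eef_pos: [511.0, 107.1, 78.3]
tcp_rot: [-3.136, 0.005, 0.429]
ft_force: [0.1, -0.4, 0.8]
opening: 0.003
```

```bash
python3 own.py
```

```text
t 5.45 own -30.9 -0.1 z 78.3 rot [-3.1363  0.0048  0.4292] f_own -0.1 -0.4 0.8
```

Emit:
arm_command:
  steps:
    - {"dx": -0.005,"dy": 0,"dz": 0.01,"rx": 0,"ry": 0,"rz": 0,"claw": 1}
    - {"dx": 0,"dy": 0,"dz": 0.015,"rx": 0,"ry": 0,"rz": 0,"claw": 1}
    - {"dx": 0,"dy": 0,"dz": 0.01,"rx": 0,"ry": 0,"rz": 0,"claw": 1}

```text
t: 5.82
eef_pos: [508.3, 105.7, 50.2]
tcp_rot: [-3.137, 0.002, 0.429]
ft_force: [0.4, 0.7, -0.1]
opening: 0.004
```

```bash
python3 own.py
```

```text
t 5.825 own -34.0 -0.2 z 50.2 rot [-3.1372e+00  2.0000e-03  4.2930e-01] f_own 0.6 0.4 -0.1
```

In the well without touching the walls. Going down to the key, in small steps.

Emit:
arm_command:
  steps:
    - {"dx": 0,"dy": 0,"dz": 0.01,"rx": 0,"ry": 0,"rz": 0,"claw": 1}
    - {"dx": 0,"dy": 0,"dz": 0.005,"rx": 0,"ry": 0,"rz": 0,"claw": 1}
    - {"dx": 0,"dy": 0,"dz": 0.004,"rx": 0,"ry": 0,"rz": 0,"claw": 1}

```text
t: 6.2
eef_pos: [508.2, 105.7, 34.2]
tcp_rot: [-3.137, 0.002, 0.429]
ft_force: [-1.4, -1.0, 4.0]
opening: 0.005
```

```bash
python3 own.py
```

```text
t 6.2 own -34.0 -0.2 z 34.2 rot [-3.1372e+00  2.0000e-03  4.2910e-01] f_own -1.7 -0.3 4.0
```

Emit:
arm_command:
  steps:
    - {"dx": 0,"dy": 0,"dz": 0.003,"rx": 0,"ry": 0,"rz": 0,"claw": 1}
    - {"dx": 0,"dy": 0,"dz": 0.003,"rx": 0,"ry": 0,"rz": 0,"claw": 1}
    - {"dx": 0,"dy": 0,"dz": 0.003,"rx": 0,"ry": 0,"rz": 0,"claw": 1}

```text
t: 6.58
eef_pos: [508.3, 105.7, 32.8]
tcp_rot: [-3.139, -0.001, 0.43]
ft_force: [-10.1, -1.9, 41.7]
opening: 0.001
```

```bash
python3 own.py
```

```text
t 6.575 own -33.9 -0.3 z 32.8 rot [-3.1385e+00 -1.1000e-03  4.2960e-01] f_own -10.0 2.4 41.7
```

Emit:
arm_command:
  steps:
    - {"dx": 0,"dy": 0,"dz": 0.001,"rx": 0,"ry": 0,"rz": 0,"claw": 1}
    - {"dx": 0,"dy": 0,"dz": 0.001,"rx": 0,"ry": 0,"rz": 0,"claw": 1}
    - {"dx": 0,"dy": 0,"dz": 0.001,"rx": 0,"ry": 0,"rz": 0,"claw": 1}
    - {"dx": 0,"dy": 0,"dz": 0.001,"rx": 0,"ry": 0,"rz": 0,"claw": 1}
    - {"dx": 0,"dy": 0,"dz": 0.001,"rx": 0,"ry": 0,"rz": 0,"claw": 1}

```text
t: 7.2
eef_pos: [508.3, 105.7, 33.2]
tcp_rot: [-3.14, -0.004, 0.43]
ft_force: [-4.0, -0.6, 12.7]
opening: 0.007
```

```bash
python3 own.py
```

```text
t 7.2 own -34.0 -0.3 z 33.2 rot [-3.14   -0.0044  0.4299] f_own -3.9 1.1 12.7
```

Emit:
arm_command:
  steps:
    - {"dx": 0,"dy": 0,"dz": 0.001,"rx": 0,"ry": 0,"rz": 0,"claw": 1}
    - {"dx": 0,"dy": 0,"dz": 0.0015,"rx": 0,"ry": 0,"rz": 0,"claw": 1}
    - {"dx": 0,"dy": 0,"dz": 0.001,"rx": 0,"ry": 0,"rz": 0,"claw": 1}
    - {"dx": 0,"dy": 0,"dz": 0.0015,"rx": 0,"ry": 0,"rz": 0,"claw": 1}
    - {"dx": 0,"dy": 0,"dz": 0.001,"rx": 0,"ry": 0,"rz": 0,"claw": 1}
    - {"dx": 0,"dy": 0,"dz": 0.001,"rx": 0,"ry": 0,"rz": 0,"claw": 1}

```text
t: 7.95
eef_pos: [508.3, 105.7, 33.2]
tcp_rot: [-3.141, -0.008, 0.43]
ft_force: [-3.2, -0.1, 11.4]
opening: 0.004
```

```bash
python3 own.py
```

```text
t 7.95 own -34.0 -0.3 z 33.2 rot [-3.1415 -0.0078  0.4304] f_own -3.0 1.3 11.4
```

Emit:
arm_command:
  steps:
    - {"dx": 0,"dy": 0,"dz": -0.02,"rx": 0,"ry": 0,"rz": 0,"claw": 1}
    - {"dx": 0,"dy": 0,"dz": -0.04,"rx": 0,"ry": 0,"rz": 0,"claw": 1}
    - {"dx": 0,"dy": 0,"dz": -0.045,"rx": 0,"ry": 0,"rz": 0,"claw": 1}
    - {"dx": 0.06,"dy": 0,"dz": 0,"rx": 0,"ry": 0,"rz": 0,"claw": 1}
    - {"dx": 0.06,"dy": 0,"dz": 0,"rx": 0,"ry": 0,"rz": 0,"claw": 1}
    - {"dx": 0,"dy": 0,"dz": 0,"rx": 0,"ry": 0,"rz": 0,"claw": 1}

```text
t: 8.7
eef_pos: [598.0, 146.5, 122.2]
tcp_rot: [3.141, -0.012, 0.43]
ft_force: [-0.4, 0.7, -0.8]
opening: 0.004
```

```bash
python3 own.py
```

```text
t 8.7 own 64.6 -0.4 z 122.2 rot [ 3.1406 -0.0117  0.4297] f_own -0.1 0.8 -0.8
```

Emit:
arm_command:
  steps:
    - {"dx": 0,"dy": 0,"dz": 0.045,"rx": 0,"ry": 0,"rz": 0,"claw": 1}
    - {"dx": 0,"dy": 0,"dz": 0.01,"rx": 0,"ry": 0,"rz": 0,"claw": 1}
    - {"dx": 0,"dy": 0,"dz": 0,"rx": 0,"ry": 0,"rz": 0,"claw": 1}

```text
t: 9.07
eef_pos: [597.8, 146.5, 77.9]
tcp_rot: [3.141, -0.012, 0.43]
ft_force: [-0.1, -0.1, -0.5]
opening: 0.009
```

```bash
python3 own.py
```

```text
t 9.075 own 64.3 -0.4 z 77.9 rot [ 3.1405 -0.0117  0.4299] f_own -0.2 -0.0 -0.5
```

Emit:
arm_command:
  steps:
    - {"dx": 0,"dy": 0,"dz": 0.009,"rx": 0,"ry": 0,"rz": 0,"claw": 1}
    - {"dx": -0.015,"dy": 0,"dz": 0,"rx": 0,"ry": 0,"rz": 0,"claw": 1}
    - {"dx": -0.01,"dy": 0,"dz": 0,"rx": 0,"ry": 0,"rz": 0,"claw": 1}
    - {"dx": -0.01,"dy": 0,"dz": 0,"rx": 0,"ry": 0,"rz": 0,"claw": 1}
    - {"dx": -0.01,"dy": 0,"dz": 0,"rx": 0,"ry": 0,"rz": 0,"claw": 1}

```text
t: 9.7
eef_pos: [564.0, 130.6, 72.4]
tcp_rot: [3.139, -0.016, 0.43]
ft_force: [1.6, 1.0, -1.2]
opening: 0.005
```

```bash
python3 own.py
```

```text
t 9.7 own 27.0 -0.8 z 72.4 rot [ 3.1394 -0.0163  0.4296] f_own 1.9 0.3 -1.2
```

Emit:
arm_command:
  steps:
    - {"dx": -0.01,"dy": 0,"dz": 0,"rx": 0,"ry": 0,"rz": 0,"claw": 1}
    - {"dx": -0.01,"dy": 0,"dz": 0,"rx": 0,"ry": 0,"rz": 0,"claw": 1}
    - {"dx": -0.008,"dy": 0,"dz": 0,"rx": 0,"ry": 0,"rz": 0,"claw": 1}

```text
t: 10.07
eef_pos: [542.3, 120.6, 72.4]
tcp_rot: [3.139, -0.017, 0.429]
ft_force: [1.8, 2.1, -0.2]
opening: 0.009
```

```bash
python3 own.py
```

```text
t 10.075 own 3.1 -0.8 z 72.4 rot [ 3.1392 -0.017   0.4295] f_own 2.5 1.2 -0.2
```

Emit:
arm_command:
  steps:
    - {"dx": -0.004,"dy": 0,"dz": 0,"rx": 0,"ry": 0,"rz": 0,"claw": 1}
    - {"dx": -0.004,"dy": 0,"dz": 0,"rx": 0,"ry": 0,"rz": 0,"claw": 1}
    - {"dx": -0.003,"dy": 0,"dz": 0,"rx": 0,"ry": 0,"rz": 0,"claw": 1}

```text
t: 10.45
eef_pos: [539.8, 119.1, 73.1]
tcp_rot: [3.137, -0.032, 0.427]
ft_force: [10.5, 10.4, -9.3]
opening: 0.005
```

```bash
python3 own.py
```

```text
t 10.45 own 0.3 -1.2 z 73.1 rot [ 3.137  -0.0324  0.4275] f_own 13.9 5.1 -9.3
```

Force rose to 14 N, so it appears to be at the closed stop, though about 2 mm earlier than reckoned. Backing off to look.

Emit:
arm_command:
  steps:
    - {"dx": 0.012,"dy": 0,"dz": 0,"rx": 0,"ry": 0.01,"rz": 0,"claw": 1}
    - {"dx": 0,"dy": 0,"dz": -0.04,"rx": 0,"ry": 0.01,"rz": 0,"claw": 1}
    - {"dx": -0.05,"dy": 0,"dz": -0.04,"rx": 0,"ry": 0,"rz": 0,"claw": 1}
    - {"dx": -0.05,"dy": 0,"dz": 0,"rx": 0,"ry": 0,"rz": 0,"claw": 1}
    - {"dx": 0,"dy": 0,"dz": 0,"rx": 0,"ry": 0,"rz": 0,"claw": 1}

```text
t: 11.08
eef_pos: [470.5, 88.0, 133.3]
tcp_rot: [3.137, -0.062, 0.429]
ft_force: [0.3, 0.4, -0.0]
opening: 0.007
```

```bash
python3 own.py; python3 - <<'E'
from cell import env
import numpy as np,cv2
from h import *
c=env.get_calibration('wrist');p,d=env.read_camera('wrist')
np.savez('w3.npz',p=p,d=d,**{k:np.array(v) for k,v in c.items()})
cv2.imwrite('pics/w3.png',p[:,:,::-1])
cs,n=np.cos(.429),np.sin(.429);Rm=np.array([[cs,-n],[n,cs]]);t=np.array([539.07,120.08])
for x,y,z in [(-60,0,64),(-55,0,64),(-10,0,64),(-75,0,60),(85,0,60),(-5,0,64)]:
    print((x,y,z),proj(c,[*(Rm@[x,y]+t),z])[0].round(1))
E
```

```text
t 11.075 own -75.7 -0.7 z 133.3 rot [ 3.1375 -0.0624  0.4288] f_own 0.4 0.3 -0.0
(-60, 0, 64) [277.3 208.5]
(-55, 0, 64) [277.3 202.2]
(-10, 0, 64) [277.3 143.1]
(-75, 0, 60) [277.4 225.8]
(85, 0, 60) [277.2   8. ]
(-5, 0, 64) [277.3 136.2]
```

View pics/w3.png

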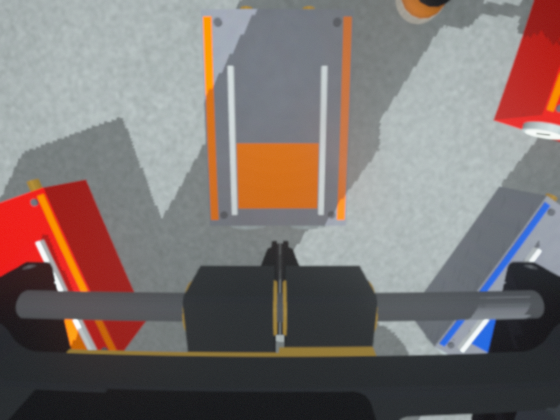

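The shutter's near edge is at row 209 and its far edge at row 143. Fully closed predicts 208.5 and 143.1, so it's shut. The arm is clear, so I'm handing in.

```bash
python3 - <<'E'
from cell import env
print(env.job_done(), env.state()['t'])
E
```

```text
the job is handed in; nothing more can be done
the job is handed in; nothing more can be done
```

The job is done and handed in at about 11 s of the 42 s allowed; no verdict was reported. With the fingers shut, I did the following:
- **Opening:** I pushed the orange shutter open by the near face of its lip until it hit the stop. The wrist picture showed the well clear.
- **Pressing:** I pressed the key to its stop. The force was 42 N on arrival and 11–13 N at the checks during the hold, which lasted about 1.4 s.
- **Closing:** I lifted out, went over the lip and pushed its far face until the force rose to 14 N.

**Last checks:** The final wrist picture shows the shutter edges at rows 209 and 143, against 208.5 and 143.1 predicted for fully closed. The wrist force was about 0 with the arm clear of everything.

**What disagreed or went unchecked:**
- At the closed stop the tool read about 2 mm short of where I had reckoned, but the picture confirmed the shutter was shut.
- I measured a box yaw of 0.429 rad, slightly over the stated 0.4. The well and key appeared where that yaw predicted.
- A small tilt correction went the wrong way after the last push, with no effect on the job.
- The key was hidden under the shutter at the end, so I did not see it come up.
- I did not take a final picture of all the jars, the screwdriver and the blue box. The arm never went down near them.

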